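# Back off the tape winder by one notch

### The job

The tape winder is wound one notch too tight. With a fingertip push its standing red tab away from the robot so that the red pawl lifts off the ratchet and stays tipped open, then push the yellow spoke over the top, away from the robot, until the wheel has turned back exactly one notch (an eighth of a turn). Finally tip the raised pawl back toward the robot so that it drops fully into that notch; work by pushing alone: neither lift nor shift the winder, and leave the bottles, dishes and jar where they stand.

Things in the scene. Friction and masses are not known exactly. Their poses are not given: they have to be found in the camera images.
- winder: grey bench tape winder, loose on the worktop (about 5 kg; a push under 15 N does not shift it). Base plate 190 (x) x 170 (y) x 12 mm; origin at the centre of its underside, z up, its +x roughly away from the robot (yaw within 20 degrees). Cheek plates at y -56 (top z 130; z 168 at the pawl pivot) and y 26 (top z 130 mm). Only spokes and pawl stand above z 170 mm
- wheel_axis (a point): centre of the spokes on the wheel axis, at (0, 55, 105) mm in the winder's frame. The axis runs along the winder's y. Eight round spokes, 12 mm thick, 45 degrees apart, stand out from it to radius 85 mm in the plane y 55; one is yellow, seven black. The toothed steel ratchet disc (radius 44 mm) sits on the same shaft at y -37
- roll (a point): top of the tan tape roll (radius 48 mm, from y -20 to 6 mm) fixed on the shaft between ratchet and spokes; turns with the wheel
- pawl_pivot (a point): pivot of the red pawl, at (60, -37, 155) mm in the winder's frame, its axis along the winder's y. Seated, the pawl's arm (10 mm wide, 9 high, 63 long) points level to -x, its nose hanging in a tooth gap on top of the ratchet; a flat tab (8 mm thick, 12 wide, the top 18 mm 26 wide) rises 64 mm from the pivot, leaning 20 degrees to +x: arm and tab form a V
- wheel (a joint): turn of the wheel, rad; grows when its top moves to the winder's +x (backward). The seated pawl blocks that way at 0.03 in the starting notch, where the wheel starts at -0.20 to -0.05 (free play); forward it clicks past the pawl. One notch is 0.785; one notch back, the pawl drops fully home with the wheel at 0.46 to 0.78. It stays where left; about 2 N at a spoke tip turns it
- pawl (a joint): tip of the pawl, rad. 0: seated, arm level; grows as nose lifts and tab tips to the winder's +x; 1.15: open stop, arm steeply up, tab lying back. It falls by its weight: from below about 0.55 back to seated, from above about 0.7 to the open stop, where it stays. On top of a tooth instead of in a gap it reads about 0.18. Under 2 N moves it. A fingertip lower than 20 mm above the pivot jams between arm and tab
- pawl_tab (a point): middle of the top edge of the red tab, 64 mm from the pivot; seated, 60 mm above it and 22 mm to +x
- pawl_nose (a point): top of the pawl arm above the nose, 60 mm from the pivot
- yellow_spoke_tip (a point): outer end of the yellow spoke, 85 mm from the wheel axis; at wheel 0 it leans 22.5 degrees toward the winder's -x (the robot's side) from straight up, and after one notch 22.5 degrees to +x
- brown_bottle: brown reagent bottle with black cap, 50 mm across, 98 mm tall; loose bystander, origin at the centre of its underside; leave it alone
- white_bottle: white reagent bottle with green cap, 42 mm across, 99 mm tall; loose bystander, origin at the centre of its underside; leave it alone
- petri: petri dish, tan inside, 61 mm across, 14 mm tall; loose bystander, origin at the centre of its underside; leave it alone
- jar: low white jar, 71 mm across, 28 mm tall; loose bystander, origin at the centre of its underside; leave it alone
- pink_dish: petri dish, pink inside, 61 mm across, 14 mm tall; loose bystander, origin at the centre of its underside; leave it alone

How it is judged:
On the way, in this order (a step that is already met when the one before it is completed fails the run):
1. the pawl is tipped open while the wheel is still in its starting notch (value of joint pawl above 1 rad and value of joint wheel between -0.35 and 0.2 rad), for 0.2 s.
2. with the pawl up, the wheel is pushed back towards the next notch (value of joint pawl above 0.3 rad and value of joint wheel above 0.4 rad), for 0.2 s.
At the end, for the whole second after the job is handed in: The pawl is seated (joint below 0.06 rad) with the wheel exactly one notch back (0.43 to 0.83 rad) and at rest; the winder and the bystanders stand within 20 mm of where they were (value of joint wheel between 0.43 and 0.83 rad and value of joint pawl below 0.06 rad and velocity of joint wheel between -0.05 and 0.05 rad/s and distance of each of winder, brown_bottle, white_bottle, petri, jar, pink_dish from where it was at the start of the episode below 0.02 m); the robot touches nothing.
It fails at once if the winder is shifted, lifted or tipped (distance of winder from where it was at the start of the episode above 0.02 m or height (world z) of winder above 0.008 m or angle between winder's own z axis and vertical above 0.1 rad).
It fails at once if a bystander is picked up or pushed about (distance of any of brown_bottle, white_bottle, petri, jar, pink_dish from where it was at the start of the episode above 0.02 m).
It fails at once if the wheel is turned back two notches (value of joint wheel above 1.45 rad).
It also fails if it takes over 56 s, if anything falls off the work surface, if the arm or the gripper's body presses on something with over 40 N, if the wrist force passes 120 N, or if a joint passes its speed limit or range.

### The arm

A 6-joint arm with a two-finger parallel gripper is mounted at the origin on a cart in front of the work surface, level with it; the furniture and walls round the work are solid. World frame = base frame: x ahead of the robot, y to its left, z up, the work surface at z = 0. Lengths are in m, angles in rad, forces in N, time in s.
With the tool pointing down it reaches from about 0.425 to 0.95 m from the base axis. Payload 3.5 kg.
Tool frame: the origin (TCP) lies at the very end of the fingers, on their centre line; the grasp point (between the pads) lies 19 mm behind it; z points along the fingers, y is the direction in which the jaws open and shut (so a half turn about z gives the same grasp; the last joint's range is limited). The gripper opens to 85 mm and grips with 20 to 120 N. Pads are 22 mm wide; open, the fingers measure 114 mm over their backs; the gripper's body (76 mm by 85 mm) begins 54 mm behind the grasp point. The pads swing forward as they close: fully open they stand 13 mm farther back than shut.
Start: joints at [1.01, 0.286, 1.577, -0, 1.279, -0.15], TCP at [0.27, 0.619, 0.231] pointing down, gripper open.
Joint ranges: [-2.77, 2.77], [-0.9, 2.22], [0.21, 2.48], [-1.53, 4.67], [0.24, 2.81], [-2.84, 2.84]. Speed limits (rad/s): [2.79, 2.79, 3.14, 3.14, 3.14, 3.14].

### API

Orientations are given as a unit quaternion [x, y, z, w].
In Python, from plant import ctrl, eyes, ticket gives the robot as it stands.
- The arm moves only by the tool send_rows, never from a script. Its arguments are lists of equal length, an entry for each row: "translation": the shift along the tool's x, y, z in units of 30 mm (1.0 is 30 mm), a list of three; "rotation": the turn, a rotation vector about the tool's x, y, z in units of 5 degrees (1.0 is 5 degrees), a list of three; "grip": the finger opening in mm, from 0 to 85.4. A call has 1 to 5 rows; each row shifts and turns the commanded pose from where the row before left it, along the tool's axes as they then stand; what a row does not reach is not made up. A row lasts 1/8 s, in which the tool goes at most 62.5 mm and 10.7 degrees, less where a joint would pass 70% of its speed; a pose out of reach is approached as far as the arm can. A call is refused whole if a number of a shift passes 1 or a number of a turn 1, either way. A call with a gripper value outside its range is refused whole. The fingers move at their own pace and stop on an object; "squeeze" is the grip in N (left out, the last holds). Time passes only in rows, so rows that do not move let the fingers close. It gives the time, the measured TCP pose, the force and the opening at its end, in the units of the state.
- ctrl.get_state(): the state, without advancing time (a new reading comes with each control period).
- eyes.read_camera(name): name is "scene" or "top"; returns a dict with "image" (384x512x3 uint8, blue, green, red), "mtx" (3x3 intrinsics, pixels), "dist_coeffs" ([k1, k2, p1, p2, k3] as OpenCV has them; the pictures are not rectified), "xyz" and "orientation" of the camera in the world. Camera axes: x right, y down, z forward; pixel columns grow to the right and rows downward; lengths in m; the calibration is good to about 2 mm. A picture is of the moment at which its call begins. There is no depth.
- ticket.sign_off(): hands the job in, once; it reports no verdict.
The state is a dict: "time": time; "qpos": joint angles; "dq": joint speeds; "joint_efforts": joint torques, N m; "eef_pos": TCP position; "tcp_rot": TCP orientation; "contact_force": force on the tool from outside, world axes, zero at the start; "wrist_torque": the same for the moment, N m; "opening": opening from 0.0 (shut) to 1.0 (fully open).
Only numpy, scipy, OpenCV 4.12 (cv2) and the standard library are available. Lean on these libraries where they do the work, as an engineer would, in place of code of your own. Each camera call takes 0.05 s, during which the arm holds its last target. There are 200 camera calls.

## Working session

There is one attempt and no reset: what is moved stays moved. The work goes in short steps, Python scripts to look and compute and a tool call to move; the robot and the scene stay as the last step left them, time stands still between calls to the robot, and variables do not carry over. Pictures are saved under pics/ and viewed, about 8 in all and at most 12, crops included, and the job is handed in when it is done.

Besides the shell and the picture viewer there is one more tool, called after "Emit:" by a JSON object that holds its "method" and its "body", one argument or row to a line. send_rows: Moves the arm, as the interface text tells. Its arguments: {"type":"object","properties":{"translation":{"type":"array"},"rotation":{"type":"array"},"grip":{"type":"array"},"squeeze":{"type":"number"}},"required":["translation","rotation","grip"]}

```bash
mkdir -p pics
cat > h.py <<'E'
import numpy as np,cv2
from scipy.spatial.transform import Rotation as R
from plant import ctrl,eyes,ticket
def snap(n,f):
    c=eyes.read_camera(n); cv2.imwrite('pics/'+f,c['image']); return c
def proj(c,P):
    Rw=R.from_quat(c['orientation']).as_matrix(); X=(np.asarray(P,float)-c['xyz'])@Rw
    p,_=cv2.projectPoints(X.reshape(-1,1,3),np.zeros(3),np.zeros(3),np.array(c['mtx']),np.array(c['dist_coeffs'],float)); return p.reshape(-1,2)
E
python3 - <<'E'
from h import *
import pickle
d={n:snap(n,n+'0.png') for n in('scene','top')}
pickle.dump(d,open('cams.pkl','wb'))
for n in d: print(n,d[n]['xyz'],R.from_quat(d[n]['orientation']).as_matrix().round(2).tolist(),d[n]['mtx'])
print(ctrl.get_state())
E
```

```text
scene [1.21755008 0.07256176 1.07390112] [[-0.13, 0.79, -0.6], [0.99, 0.11, -0.08], [0.0, -0.61, -0.8]] [[429.41990243   0.         256.24268111]
 [  0.         429.41990243 192.63011201]
 [  0.           0.           1.        ]]
top [ 0.41173016 -0.02771722  1.22668324] [[0.02, -1.0, 0.1], [-1.0, -0.01, 0.02], [-0.02, -0.1, -1.0]] [[400.37645868   0.         258.81202765]
 [  0.         400.37645868 195.81480416]
 [  0.           0.           1.        ]]
{'time': 0.1, 'qpos': array([ 1.01002221e+00,  2.87161373e-01,  1.57800368e+00, -3.83934764e-05,
        1.27861388e+00, -1.50000743e-01]), 'dq': array([-0.00039839, -0.00415457, -0.00225495,  0.00074939,  0.00119298,
        0.00223056]), 'joint_efforts': array([ 4.10654920e-04, -4.07294548e+01, -2.93699527e+01, -1.66154109e-04,
        3.40914266e-03,  4.86347432e-06]), 'eef_pos': array([0.26920602, 0.61835338, 0.23004387]), 'tcp_rot': array([ 2.03940179e-01,  9.78982741e-01, -1.03122381e-03, -3.63132482e-04]), 'contact_force': array([ 0.20222408,  0.23168847, -0.5777559 ]), 'wrist_torque': array([ 0.01944333, -0.01336028,  0.02142367]), 'opening': 1.0020790011787568}
```

View pics/scene0.png

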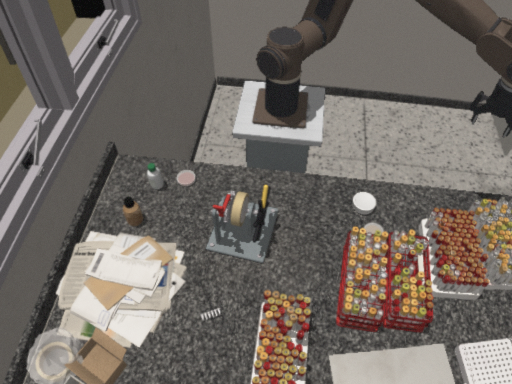

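View pics/top0.png

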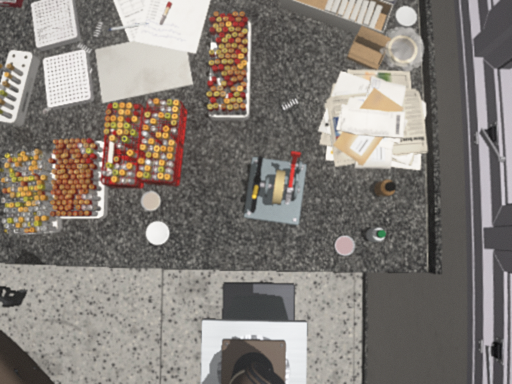

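The scene view shows the winder at about (243,228), the red pawl at (222,205) and the yellow spoke at (265,195). In the top view its base is at about (275,190), with the pawl at (293,170). I'll enlarge both.

Run:
```python
import cv2,numpy as np
a=cv2.imread('pics/scene0.png')[175:265,200:290];b=cv2.imread('pics/top0.png')[142:232,232:322]
cv2.imwrite('pics/z0.png',np.hstack([cv2.resize(i,(400,400),interpolation=cv2.INTER_CUBIC) for i in(a,b)]))
```

```text
(no output)
```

View pics/z0.png

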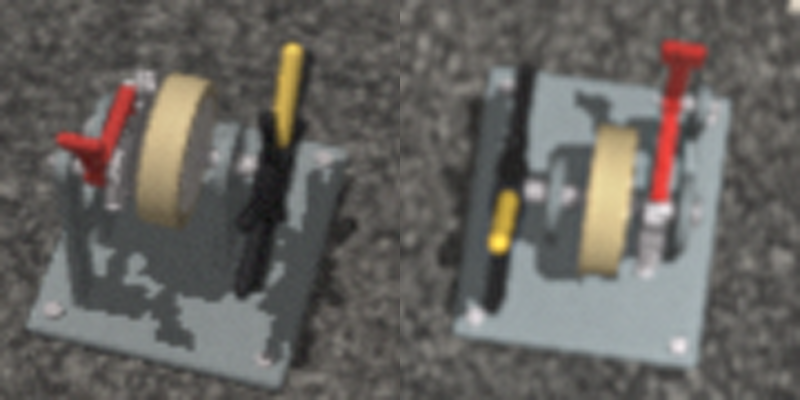

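```bash
cat > fit.py <<'E'
from h import *
import pickle
from scipy.optimize import least_squares
d=pickle.load(open('cams.pkl','rb')); s=90/400
T=lambda u,v:(232+u*s-.4,142+v*s-.4); S=lambda u,v:(200+u*s-.4,175+v*s-.4)
base=[(.095,.085,.012),(.095,-.085,.012),(-.095,-.085,.012),(-.095,.085,.012)]
def pts(w):
    a=-np.pi/8+w; return (.085*np.sin(a),.055,.105+.085*np.cos(a))
tab=(.082,-.037,.215)
obs=[('top',base[0],T(90,70)),('top',base[1],T(330,100)),('top',base[2],T(293,367)),('top',base[3],T(55,333)),
('top',tab,T(285,45)),('scene',tab,S(80,142)),('scene',base[1],S(28,328)),('scene',base[0],S(282,385)),('scene',base[3],S(347,153)),('top','y',T(98,243)),('scene','y',S(293,46))]
def W(p,q): c,s_=np.cos(p[2]),np.sin(p[2]); q=np.atleast_2d(q); return np.c_[p[0]+c*q[:,0]-s_*q[:,1],p[1]+s_*q[:,0]+c*q[:,1],q[:,2]]
def f(p): return np.concatenate([proj(d[n],W(p,pts(p[3]) if q=='y' else q))[0]-o for n,q,o in obs])
r=least_squares(f,[.5,-.07,-.1,-.1],loss='soft_l1')
print(r.x.round(4)); print(f(r.x).reshape(-1,2).round(1).tolist())
p=r.x
for n,q in dict(axis=(0,.055,.105),pivot=(.06,-.037,.155),tab=tab,nose=(0,-.037,.16),ytip=pts(p[3])).items(): print(n,W(p,q)[0].round(4))
np.save('p.npy',p)
E
python3 fit.py
```

```text
[ 0.5471 -0.0554 -0.1195 -0.1321]
[[-0.4, -1.4], [0.4, -0.9], [0.9, 0.4], [-1.1, 0.6], [-0.6, -0.0], [-0.3, -0.1], [-1.1, -0.3], [-0.1, 0.4], [0.4, -1.4], [-0.3, -0.1], [-0.1, -0.3]]
axis [ 0.5536 -0.0008  0.105 ]
pivot [ 0.6022 -0.0993  0.155 ]
tab [ 0.6241 -0.1019  0.215 ]
nose [ 0.5427 -0.0921  0.16  ]
ytip [0.5113 0.0043 0.1786]
```

Emit:
{"method": "send_rows", "body": {
  "translation": [
    [0,0,-0.25],
    [0,0,-0.25],
    [0,0,-0.25],
    [0,0,-0.25],
    [-0.56,-0.976,0]
  ],
  "rotation": [
    [0,0,-0.834],
    [0,0,-0.834],
    [0,0,-0.834],
    [0,0,-0.834],
    [0,0,0]
  ],
  "grip": [0,0,0,0,0],
  "squeeze": 40
}}

```text
time: 0.72
eef_pos: [0.2822, 0.5885, 0.2614]
tcp_rot: [0.058, 0.998, 0.0, 0.0]
contact_force: [0.4, -0.7, -0.3]
opening: 0.004
```

Emit:
{"method": "send_rows", "body": {
  "translation": [
    [-0.56,-0.976,0],
    [-0.56,-0.976,0],
    [-0.56,-0.976,0],
    [-0.56,-0.976,0],
    [-0.56,-0.976,0]
  ],
  "rotation": [
    [0,0,0],
    [0,0,0],
    [0,0,0],
    [0,0,0],
    [0,0,0]
  ],
  "grip": [0,0,0,0,0]
}}

```text
time: 1.35
eef_pos: [0.3487, 0.4311, 0.2607]
tcp_rot: [0.06, 0.998, -0.0, -0.0]
contact_force: [0.2, 0.4, -1.4]
opening: -0.0
```

Emit:
{"method": "send_rows", "body": {
  "translation": [
    [-0.56,-0.976,0],
    [-0.56,-0.976,0],
    [-0.56,-0.976,0],
    [-0.56,-0.976,0],
    [-0.56,-0.976,0]
  ],
  "rotation": [
    [0,0,0],
    [0,0,0],
    [0,0,0],
    [0,0,0],
    [0,0,0]
  ],
  "grip": [0,0,0,0,0]
}}

```text
time: 1.98
eef_pos: [0.4146, 0.2759, 0.2608]
tcp_rot: [0.06, 0.998, -0.0, -0.0]
contact_force: [0.5, 0.6, -0.7]
opening: -0.002
```

Emit:
{"method": "send_rows", "body": {
  "translation": [
    [-0.56,-0.976,0],
    [-0.56,-0.976,0],
    [-0.56,-0.976,0],
    [-0.56,-0.976,0],
    [-0.56,-0.976,0]
  ],
  "rotation": [
    [0,0,0],
    [0,0,0],
    [0,0,0],
    [0,0,0],
    [0,0,0]
  ],
  "grip": [0,0,0,0,0]
}}

```text
time: 2.6
eef_pos: [0.4805, 0.1206, 0.2608]
tcp_rot: [0.06, 0.998, 0.0, -0.0]
contact_force: [0.9, 1.1, 0.1]
opening: -0.001
```

Emit:
{"method": "send_rows", "body": {
  "translation": [
    [-0.56,-0.976,0],
    [-0.56,-0.976,0],
    [-0.56,-0.976,0],
    [0,0,0],
    [0,0,0]
  ],
  "rotation": [
    [0,0,0],
    [0,0,0],
    [0,0,0],
    [0,0,0],
    [0,0,0]
  ],
  "grip": [0,0,0,0,0]
}}

```text
time: 3.22
eef_pos: [0.5196, 0.0288, 0.2608]
tcp_rot: [0.06, 0.998, 0.0, -0.001]
contact_force: [0.7, 0.6, -0.4]
opening: -0.003
```

Emit:
{"method": "send_rows", "body": {
  "translation": [
    [-0.56,-0.96,0],
    [-0.56,-0.96,0],
    [-0.56,-0.96,0],
    [-0.56,-0.96,0],
    [0,0,0]
  ],
  "rotation": [
    [0,0,0],
    [0,0,0],
    [0,0,0],
    [0,0,0],
    [0,0,0]
  ],
  "grip": [0,0,0,0,0]
}}

```text
time: 3.85
eef_pos: [0.5732, -0.0944, 0.261]
tcp_rot: [0.06, 0.998, 0.0, -0.0]
contact_force: [0.0, -0.1, 1.2]
opening: -0.0
```

```bash
cat >> h.py <<'E'
def loc():
    p=np.load('p.npy'); e=ctrl.get_state()['eef_pos']; c,s=np.cos(p[2]),np.sin(p[2]); a,b=e[0]-p[0],e[1]-p[1]
    print('local mm',np.round([1e3*(c*a+s*b),1e3*(-s*a+c*b),1e3*e[2]],1))
def zoom(f,x=240,y=205,w=60,cams=('scene',)):
    c=eyes.read_camera('scene')['image'][y-w:y+w,x-w:x+w]; cv2.imwrite('pics/'+f,cv2.resize(c,(600,600),interpolation=cv2.INTER_CUBIC))
E
python3 -c "
from h import *
loc(); print(ctrl.get_state()['eef_pos'])"
```

```text
local mm [ 30.6 -35.6 261. ]
[ 0.57323251 -0.09439538  0.26102253]
```

Emit:
{"method": "send_rows", "body": {
  "translation": [
    [0,0,0.87],
    [0,0,0.87],
    [0,0,0.86],
    [0,0,0]
  ],
  "rotation": [
    [0,0,0],
    [0,0,0],
    [0,0,0],
    [0,0,0]
  ],
  "grip": [0,0,0,0]
}}

```text
time: 4.35
eef_pos: [0.571, -0.0917, 0.1807]
tcp_rot: [0.059, 0.998, 0.001, -0.003]
contact_force: [-0.2, -0.2, -0.0]
opening: -0.003
```

```bash
python3 -c "
from h import *
loc(); zoom('a.png')"
```

```text
local mm [ 28.1 -33.2 180.7]
```

View pics/a.png

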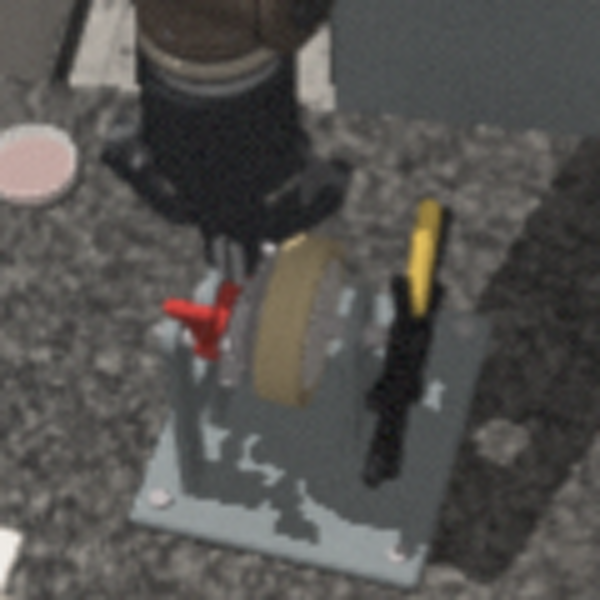

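Emit:
{"method": "send_rows", "body": {
  "translation": [
    [-0.5,-0.1,-0.05],
    [-0.3,0,0],
    [-0.2,0,0],
    [-0.2,0,0],
    [-0.2,0,0]
  ],
  "rotation": [
    [0,0,0],
    [0,0,0],
    [0,0,0],
    [0,0,0],
    [0,0,0]
  ],
  "grip": [0,0,0,0,0]
}}

```text
time: 5.03
eef_pos: [0.6146, -0.1019, 0.1848]
tcp_rot: [0.06, 0.998, 0.0, -0.0]
contact_force: [0.2, 0.4, 0.5]
opening: -0.001
```

Emit:
{"method": "send_rows", "body": {
  "translation": [
    [-0.25,0,0],
    [-0.25,0,0],
    [-0.25,0,0],
    [-0.25,0,0],
    [-0.25,0,0]
  ],
  "rotation": [
    [0,0,0],
    [0,0,0],
    [0,0,0],
    [0,0,0],
    [0,0,0]
  ],
  "grip": [0,0,0,0,0]
}}

```text
time: 5.65
eef_pos: [0.6521, -0.1065, 0.1848]
tcp_rot: [0.06, 0.998, 0.0, 0.0]
contact_force: [-0.5, 0.7, 0.2]
opening: 0.001
```

```bash
python3 -c "
from h import *
loc(); zoom('b.png')"
```

```text
local mm [110.4 -38.3 184.8]
```

View pics/b.png

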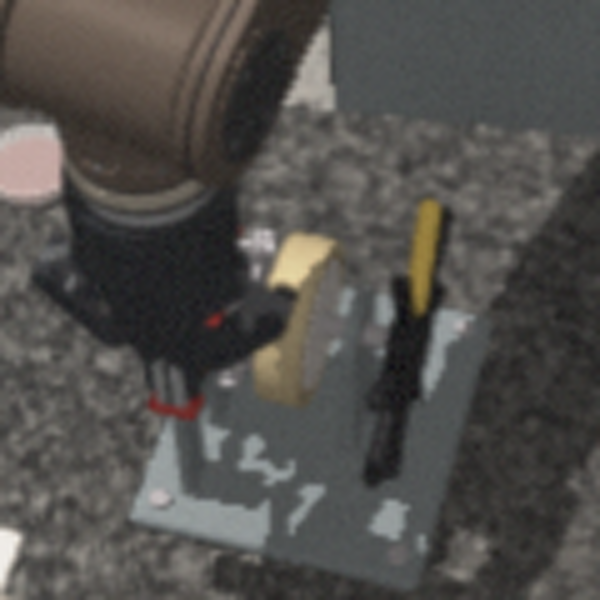

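Tab lies low under the finger at (175,405), so the pawl looks open. I'll lift away and move to just behind the yellow spoke.

Emit:
{"method": "send_rows", "body": {
  "translation": [
    [0,0,-0.8],
    [0,0,-0.9],
    [0,0,-0.9],
    [0.9,0.6,0],
    [0.9,0.6,0]
  ],
  "rotation": [
    [0,0,0],
    [0,0,0],
    [0,0,0],
    [0,0,0],
    [0,0,0]
  ],
  "grip": [0,0,0,0,0]
}}

```text
time: 6.32
eef_pos: [0.602, -0.0641, 0.2634]
tcp_rot: [0.06, 0.998, -0.0, 0.0]
contact_force: [-0.7, 0.3, -0.3]
opening: -0.001
```

Emit:
{"method": "send_rows", "body": {
  "translation": [
    [1,0.6,0],
    [1,0.6,0],
    [1,0.6,0],
    [0.8,0.1,0],
    [0,0,0]
  ],
  "rotation": [
    [0,0,0],
    [0,0,0],
    [0,0,0],
    [0,0,0],
    [0,0,0]
  ],
  "grip": [0,0,0,0,0]
}}

```text
time: 6.95
eef_pos: [0.4951, 0.0064, 0.2631]
tcp_rot: [0.059, 0.998, -0.0, 0.0]
contact_force: [-0.7, -0.1, -0.2]
opening: 0.002
```

```bash
python3 -c "
from h import *
loc(); zoom('c.png')"
```

```text
local mm [-59.   55.2 263.1]
```

View pics/c.png

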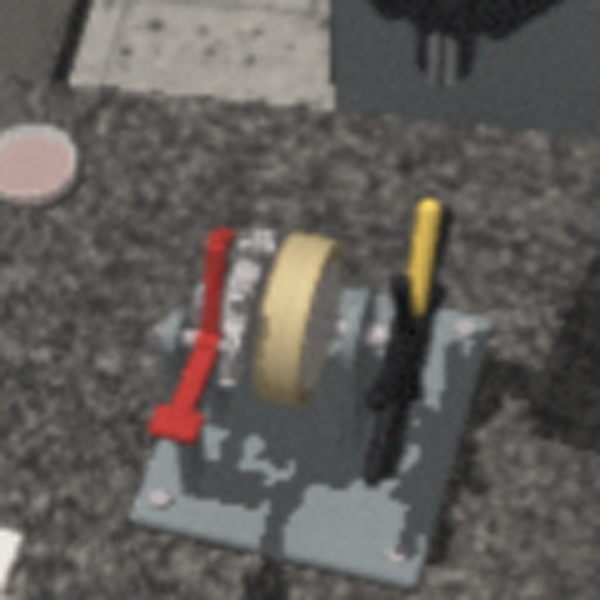

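Pawl is clearly open, with the tab lying back at (175,425) and the arm up at (220,240). The yellow spoke hasn't moved. I'll descend behind it.

Emit:
{"method": "send_rows", "body": {
  "translation": [
    [0.3,0,0.4],
    [0,0,0.95],
    [0,0,0.95],
    [0,0,0.95],
    [0,0,0]
  ],
  "rotation": [
    [0,0,0],
    [0,0,0],
    [0,0,0],
    [0,0,0],
    [0,0,0]
  ],
  "grip": [0,0,0,0,0]
}}

```text
time: 7.62
eef_pos: [0.4848, 0.0071, 0.1619]
tcp_rot: [0.06, 0.998, 0.0, -0.004]
contact_force: [-0.7, -1.3, -0.3]
opening: 0.003
```

Emit:
{"method": "send_rows", "body": {
  "translation": [
    [-0.3,0,0],
    [-0.3,0,0],
    [-0.3,0,0],
    [-0.3,0,0],
    [-0.3,0,0]
  ],
  "rotation": [
    [0,0,0],
    [0,0,0],
    [0,0,0],
    [0,0,0],
    [0,0,0]
  ],
  "grip": [0,0,0,0,0]
}}

```text
time: 8.25
eef_pos: [0.5325, 0.0016, 0.1655]
tcp_rot: [0.06, 0.998, 0.0, 0.0]
contact_force: [-2.2, -0.8, 1.7]
opening: 0.001
```

```bash
python3 -c "
from h import *
loc()"
```

```text
local mm [-21.3  54.8 165.5]
```

Emit:
{"method": "send_rows", "body": {
  "translation": [
    [-0.2,0,0],
    [-0.2,0,0],
    [-0.15,0,0],
    [0,0,0]
  ],
  "rotation": [
    [0,0,0],
    [0,0,0],
    [0,0,0],
    [0,0,0]
  ],
  "grip": [0,0,0,0]
}}

```text
time: 8.75
eef_pos: [0.5484, -0.0004, 0.1651]
tcp_rot: [0.06, 0.998, 0.0, 0.0]
contact_force: [-0.1, -0.7, -0.6]
opening: 0.003
```

Emit:
{"method": "send_rows", "body": {
  "translation": [
    [0.15,0,0],
    [0,0,-0.6],
    [0,0,-0.9],
    [0,0,-0.9],
    [0,0,-0.9]
  ],
  "rotation": [
    [0,0,0],
    [0,0,0],
    [0,0,0],
    [0,0,0],
    [0,0,0]
  ],
  "grip": [0,0,0,0,0]
}}

```text
time: 9.38
eef_pos: [0.5438, 0.0002, 0.267]
tcp_rot: [0.06, 0.998, -0.0, 0.001]
contact_force: [0.6, -0.5, -0.9]
opening: 0.002
```

Emit:
{"method": "send_rows", "body": {
  "translation": [
    [1,0,0],
    [1,0,0],
    [1,0,0],
    [0,0,0]
  ],
  "rotation": [
    [0,0,0],
    [0,0,0],
    [0,0,0],
    [0,0,0]
  ],
  "grip": [0,0,0,0]
}}

```text
time: 9.88
eef_pos: [0.4535, 0.0112, 0.2658]
tcp_rot: [0.06, 0.998, -0.0, 0.002]
contact_force: [0.1, -0.5, 1.0]
opening: 0.001
```

```bash
python3 -c "
from h import *
loc(); zoom('d.png')
import pickle
d=pickle.load(open('cams.pkl','rb'));p=np.load('p.npy')
for w in(.46,.55,.62,.7,.78):
    a=w-np.pi/8;q=(.085*np.sin(a),.055,.105+.085*np.cos(a));c,s=np.cos(p[2]),np.sin(p[2])
    u=proj(d['scene'],[p[0]+c*q[0]-s*q[1],p[1]+s*q[0]+c*q[1],q[2]])[0]; print(w,(u-[180,145])*5)
"
```

```text
local mm [-100.8   55.   265.8]
0.46 [405.35098336 255.820428  ]
0.55 [401.71154279 268.30052869]
0.62 [398.88948978 278.50093985]
0.7 [395.69708116 290.60681   ]
0.78 [392.56376702 303.10296643]
```

View pics/d.png

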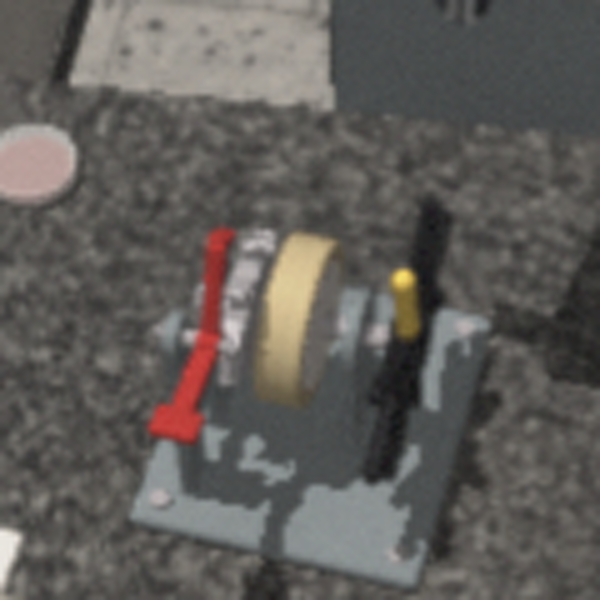

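The yellow tip at (403,275) matches wheel about 0.6. The pawl is still open. Now I'll go into the V and push the arm back toward the robot.

Emit:
{"method": "send_rows", "body": {
  "translation": [
    [-0.88,-0.44,0],
    [-0.88,-0.44,0],
    [-0.88,-0.44,0],
    [-0.88,-0.44,0],
    [-0.88,-0.44,0]
  ],
  "rotation": [
    [0,0,0],
    [0,0,0],
    [0,0,0],
    [0,0,0],
    [0,0,0]
  ],
  "grip": [0,0,0,0,0]
}}

```text
time: 10.55
eef_pos: [0.5794, -0.0714, 0.2647]
tcp_rot: [0.06, 0.998, -0.0, 0.001]
contact_force: [-0.2, 1.0, 0.8]
opening: 0.001
```

Emit:
{"method": "send_rows", "body": {
  "translation": [
    [-0.88,-0.44,0],
    [-0.88,-0.44,0],
    [0,0,0]
  ],
  "rotation": [
    [0,0,0],
    [0,0,0],
    [0,0,0]
  ],
  "grip": [0,0,0]
}}

```text
time: 10.92
eef_pos: [0.6284, -0.1042, 0.2639]
tcp_rot: [0.06, 0.998, -0.0, 0.0]
contact_force: [0.3, 0.3, -0.5]
opening: 0.0
```

Emit:
{"method": "send_rows", "body": {
  "translation": [
    [0,0,0.9],
    [0,0,0.9],
    [0,0,0.85],
    [0,0,0.05],
    [0,0,0]
  ],
  "rotation": [
    [0,0,0],
    [0,0,0],
    [0,0,0],
    [0,0,0],
    [0,0,0]
  ],
  "grip": [0,0,0,0,0]
}}

```text
time: 11.55
eef_pos: [0.6271, -0.1027, 0.1845]
tcp_rot: [0.06, 0.998, -0.0, 0.001]
contact_force: [-0.6, -0.4, 0.6]
opening: 0.002
```

```bash
python3 -c "
from h import *
loc()"
```

```text
local mm [ 85.1 -37.5 184.5]
```

Emit:
{"method": "send_rows", "body": {
  "translation": [
    [0.3,0,0.1],
    [0.3,0,0],
    [0.3,0,0],
    [0.3,0,0],
    [0.3,0,0]
  ],
  "rotation": [
    [0,0,0],
    [0,0,0],
    [0,0,0],
    [0,0,0],
    [0,0,0]
  ],
  "grip": [0,0,0,0,0]
}}

```text
time: 12.18
eef_pos: [0.5813, -0.0974, 0.1806]
tcp_rot: [0.06, 0.998, -0.0, 0.0]
contact_force: [0.2, 0.1, 0.8]
opening: -0.0
```

Emit:
{"method": "send_rows", "body": {
  "translation": [
    [0.3,0,0],
    [0.3,0,0],
    [0.3,0,0],
    [0.3,0,0],
    [0.3,0,0]
  ],
  "rotation": [
    [0,0,0],
    [0,0,0],
    [0,0,0],
    [0,0,0],
    [0,0,0]
  ],
  "grip": [0,0,0,0,0]
}}

```text
time: 12.8
eef_pos: [0.5367, -0.092, 0.1803]
tcp_rot: [0.06, 0.998, 0.0, -0.0]
contact_force: [-0.4, -0.4, 0.7]
opening: 0.004
```

Emit:
{"method": "send_rows", "body": {
  "translation": [
    [0.4,0,-0.3],
    [0.4,0,-0.8],
    [0.8,0,-0.9],
    [1,0,-0.6],
    [1,0,0]
  ],
  "rotation": [
    [0,0,0],
    [0,0,0],
    [0,0,0],
    [0,0,0],
    [0,0,0]
  ],
  "grip": [0,0,0,0,0]
}}

```text
time: 13.42
eef_pos: [0.4298, -0.0795, 0.2611]
tcp_rot: [0.06, 0.998, -0.001, 0.002]
contact_force: [0.2, -0.1, 0.1]
opening: 0.002
```

Emit:
{"method": "send_rows", "body": {
  "translation": [
    [0,0,0],
    [0,0,0]
  ],
  "rotation": [
    [0,0,0],
    [0,0,0]
  ],
  "grip": [0,0]
}}

```text
time: 13.68
eef_pos: [0.4304, -0.0794, 0.2588]
tcp_rot: [0.06, 0.998, -0.0, 0.001]
contact_force: [0.4, -0.4, 0.1]
opening: 0.001
```

```bash
python3 -c "
from h import *
loc(); zoom('e.png',w=45,x=235,y=205);c=snap('top','t1.png')
a=cv2.imread('pics/t1.png')[142:232,232:322];b=cv2.imread('pics/e.png')
cv2.imwrite('pics/f.png',np.hstack([cv2.resize(i,(400,400),interpolation=cv2.INTER_CUBIC) for i in(b,a)]))"
```

```text
local mm [-113.   -37.7  258.8]
```

View pics/f.png

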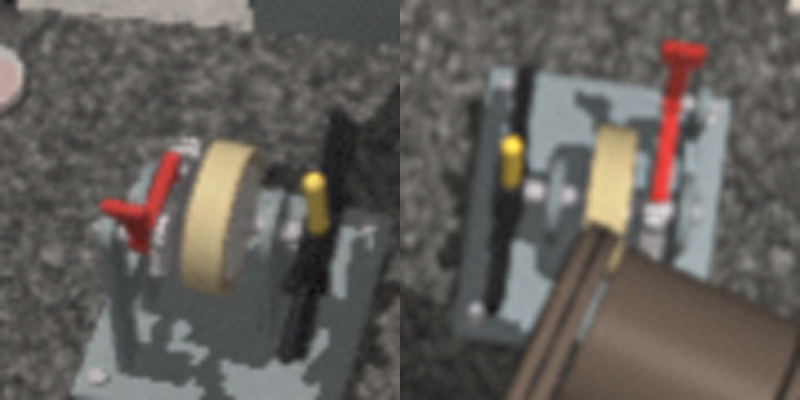

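Looks seated: the tab top is at (685,47), as at the start, and the base corners haven't moved. One numeric check before handing in.

Run:
```python
from h import *
import pickle
from scipy.optimize import least_squares
d=pickle.load(open('cams.pkl','rb'));p=np.load('p.npy');c,s=np.cos(p[2]),np.sin(p[2])
sc=snap('scene','s1.png')['image']; tp=cv2.imread('pics/t1.png')
for n,i,x,y in(('scene',sc,200,175),('top',tp,232,142)):
    for im in(d[n]['image'],i):
        h=cv2.cvtColor(im[y:y+90,x:x+90],cv2.COLOR_BGR2HSV); m=((h[...,0]<6)|(h[...,0]>174))&(h[...,1]>150)&(h[...,2]>70)
        v,u=np.nonzero(m); print(n,len(u),u.mean().round(2),v.mean().round(2),u.min(),u.max(),v.min(),v.max())
def f(w):
    a=w[0]-np.pi/8;q=(.085*np.sin(a),.055,.105+.085*np.cos(a))
    return proj(d['top'],[p[0]+c*q[0]-s*q[1],p[1]+s*q[0]+c*q[1],q[2]])[0]-[232+112*.225-.4,142+140*.225-.4]
print('wheel',least_squares(f,[.6]).x)
a,b=d['top']['image'],tp
for nm,(x,y) in dict(brown=(386,187),white=(378,234),pink=(345,245),jar=(157,233),petri=(150,200)).items():
    print(nm,cv2.absdiff(a,b)[y-18:y+18,x-18:x+18].mean().round(1))
```

```text
scene 103 22.42 30.45 13 29 20 40
scene 101 22.36 30.39 13 29 20 40
top 133 61.0 23.59 57 68 9 44
top 132 61.03 23.58 57 68 9 44
wheel [0.6046404]
brown 1.5
white 2.6
pink 1.5
jar 1.2
petri 1.5
```

Pawl pixels match the starting (seated) picture, the wheel is at about 0.60, and the bystanders haven't moved.

```bash
python3 -c "
from plant import ticket
print(ticket.sign_off())"
```

```text
the job is handed in; nothing more can be done
None
```

The winder is backed off one notch with the pawl dropped home, and the job is handed in at about 14 s of the 56 s allowed. The sign-off reports no verdict.

With the closed fingertips I tipped the red tab away until the pawl stood open. I then pushed the yellow spoke over the top, and pushed the raised pawl arm back toward the robot so it fell into the notch.

- **Pawl:** in both cameras its pixels match the starting seated picture to within 0.1 px.
- **Wheel:** it measures about 0.60 rad from the top camera, against a required 0.43 to 0.83.
- **Winder and bystanders:** the winder's corners looked unmoved by eye, and the picture around each bystander changed only by noise.
- **Robot:** it was clear of everything, and the forces read at the end of each move stayed under about 3 N.

No check failed or disagreed.

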